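# Close an enclosure and hold a spring gauge on its test ring

## Robot

A 7-joint arm with a two-finger parallel gripper is mounted at the origin on a cart in front of the work surface, level with it; the furniture and walls round the work are solid. World frame = base frame: x ahead of the robot, y to its left, z up, the work surface at z = 0. Lengths are in m, angles in rad, forces in N, time in s.
With the tool pointing down it reaches from about 0.425 to 0.8 m from the base axis. Payload 8.3 kg.
Tool frame: the origin (TCP) lies at the very end of the fingers, on their centre line; the grasp point (between the pads) lies 19 mm behind it; z points along the fingers, y is the line along which they close (so a half turn about z gives the same grasp; the last joint's range is limited). The gripper opens to 85 mm and grips with 20 to 120 N. Pads are 22 mm wide; open, the fingers measure 114 mm over their backs; the gripper's body (76 mm by 85 mm) begins 54 mm behind the grasp point. The pads swing forward as they close: fully open they stand 13 mm farther back than shut.
Start: joints at [-1.246, 0.383, 0.016, 1.37, -0.006, 1.388, -0.046], TCP at [0.236, 0.579, 0.231] pointing down, gripper open.
Joint ranges: [-2.95, 2.95], [-0.25, 2.06], [-1.52, 1.56], [0.18, 2.33], [-1.44, 4.58], [0.02, 2.06], [-3.01, 3.01]. Speed limits (rad/s): [2.39, 2.39, 3.01, 3.01, 3.14, 3.14, 3.14].

## Interface

Orientations are given as a rotation vector (axis times angle).
In Python, from plant import robot, cams, close_job gives the robot as it stands.
- The arm moves only by the shell command python3 -m crank 'ROWS' [FORCE]. ROWS is JSON, a list of rows, each a list of 7 numbers: the shift along the tool's x, y, z in m, then the turn, a rotation vector about the tool's x, y, z in rad, then the finger opening in m, from 0 to 0.0854. A call has 1 to 12 rows; each row is the pose to reach, as a shift and turn from the pose commanded when the call began, along the tool's axes at that moment; what a row does not reach only later rows make up. A row lasts 1/8 s, in which the tool goes at most 62.5 mm and 10.7 degrees, less where a joint would pass 70% of its speed; a pose out of reach is approached as far as the arm can. A call with a gripper value outside its range is refused whole. The fingers move at their own pace and stop on an object; FORCE is the grip in N (left out, the last holds). Time passes only in rows, so rows that repeat a pose let the fingers close. It gives the time, the measured TCP pose, the force, the opening and the grip force at its end, in the units of the state.
- robot.get_state(): the state, without advancing time (a new reading comes with each control period).
- cams.read_camera(name): name is "side" or "top"; returns a dict with "pixels" (400x640x3 uint8, red, green, blue), "depth" (400x640 float32, m along the optical axis (not along the pixel's ray), 0 where there is no reading), "fx", "fy", "cx", "cy" (pixels), "rvec" (rotation vector, rad) and "tvec" (3), from world to camera coordinates, as OpenCV has them. Camera axes: x right, y down, z forward; pixel columns grow to the right and rows downward; lengths in m; the calibration is good to about 2 mm. A picture is of the moment at which its call begins.
- close_job(): hands the job in; it is judged then, once.
The state is a dict: "time": time; "joint_pos": joint angles; "joint_vel": joint speeds; "effort": joint torques, N m; "position": TCP position; "tool_rot": TCP orientation; "contact_force": force on the tool from outside, world axes, zero at the start; "moment": the same for the moment, N m; "opening": opening from 0.0 (shut) to 1.0 (fully open); "finger_force": force on a finger pad.
Only numpy, scipy, OpenCV 4.12 (cv2) and the standard library are available. Lean on these libraries where they do the work, as an engineer would, in place of code of your own. Each camera call takes 0.05 s, during which the arm holds its last target. There are 200 camera calls.

## Task

First swing the open upper half of the small grey enclosure shut until it sits fully home on the lower half, rim to rim. Then take the pen-shaped gauge out of its leaning holder and stand it upright with its spring foot inside the white ring on top of the closed enclosure, pressing gently so that the foot is about half pushed in. Finish while still holding it there: do not let go of the gauge, and leave the other things on the bench alone.

Things in the scene. Friction and masses are not known exactly. Their poses are not given: they have to be found in the camera images.
- enclosure: Lower half of a grey metal enclosure, fixed: open box 120 mm (x) by 140 mm (y) by 40 mm high, walls 4 mm, hinge along the top of its +x side. A black plugged cable gland sticks out 20 mm from the middle of its +y side; four screwed feet stick out 22 mm beyond the y sides. Origin: centre of the underside, z up.
- lid_half (a joint): Hinge angle of the upper half, rad: 0 shut (rims meet), grows as the front edge rises, stop at 1.6. Stiff hinge (friction about 0.3 N m): it stays where it is left; no latch. A shell 120 by 140 mm, 28 mm deep: shut, the enclosure is 68 mm high. A 44 mm wide, 6 mm thick thumb lip sticks out 13 mm from the middle of its front edge, just above the rim.
- lid_hinge (a point): Point on the hinge axis, middle of the enclosure's width, at rim height (40 mm above the bench); axes as enclosure, the hinge axis is y.
- lid_front (a point): Point on the upper half: middle of the front upper edge of its outer face, 120 mm from the hinge axis along the half's own -x and 28 mm above it along its own z; axes turn with the upper half, z out of the outer face.
- test_spot (a point): Centre of the white printed ring (20 mm clear inside) on the outer face of the upper half: 75 mm from the hinge axis towards the front edge and 28 mm to the +y side of the middle; z out of the outer face (straight up when shut). A blank metal plate and four screw heads on the same face are not the spot.
- holder: Dark steel desk holder, fixed to the bench, base 85 by 100 by 12 mm, with a metal tube (33 mm outside, 24 mm bore, 64 mm long) that leans 15 degrees, its top towards the holder's own +y. Origin: centre of the tube's mouth projected straight down on the bench; the mouth's centre is 82 mm above it.
- gauge_grip (a point): Middle of the black grip of the pen-shaped round gauge, on its axis; z along it from foot to top. Grip 25 mm diameter, 70 mm long. From this point along z: top end +41 mm, 33 mm wide collar -35 to -41 mm, below it a 21.6 mm sleeve to -91 mm, spring foot to -105 mm when free. The gauge stands loosely in the holder's tube, collar on the mouth.
- gauge_foot (a point): Tip of the spring foot (steel rod, 6 mm diameter, round end), on the gauge's axis; z as the gauge.
- plunger (a joint): How far the spring foot is pushed into the gauge, m: 0 free, 0.012 fully in (bottomed). Spring: about 1.1 N to start, 6.5 N fully in (0.45 N per mm).
- gauge: The whole gauge, 146 mm long, 120 to 230 g; origin on its axis at the underside of the collar, z along it from foot to top. Raise it along its own axis by more than 64 mm to clear the tube.
- tape_measure: Teal tape measure, 40 by 91 by 67 mm, loose bystander; origin under its centre.
- orange_spool: Orange spool, 62 mm diameter, 32 mm high, loose bystander; origin under its centre.
- elec_tape: Flat roll of black tape, 58 mm diameter, 19 mm high, loose bystander; origin under its centre.
- holder_mouth (a point): Centre of the mouth of the holder's tube, 82 mm above the bench; axes of holder (upright, not leaning).
Not all that is in view belongs to the job. Of the things that look like the gauge, the middle-sized one is meant.

How it is judged:
By the outcome, as a careful person would: the job done as asked, in the order asked, and still so for the second after the job is handed in, while the arm keeps its last pose, push and grip.
It also fails if it takes over 50 s, if anything falls off the work surface, if the arm or the gripper's body presses on something with over 40 N, if the wrist force passes 120 N, or if a joint passes its speed limit or range.

## Working session

There is one attempt and no reset: what is moved stays moved. The work goes in short steps, Python scripts to look and compute and a shell command to move; the robot and the scene stay as the last step left them, time stands still between calls to the robot, and variables do not carry over. Pictures are saved under pics/ and viewed, at most 10 in all, crops included, and the job is handed in when it is done.

```bash
ls; mkdir -p pics; cat > h.py <<'E'
import numpy as np, cv2
from scipy.spatial.transform import Rotation as R
from plant import robot, cams, close_job
def cam(n):
    c=cams.read_camera(n); c['R']=R.from_rotvec(c['rvec']).as_matrix(); c['t']=np.array(c['tvec']).ravel(); return c
def ray(c,u,v):
    d=c['R'].T@np.array([(u-c['cx'])/c['fx'],(v-c['cy'])/c['fy'],1.]); return -c['R'].T@c['t'],d
def plane(c,u,v,z):
    o,d=ray(c,u,v); return o+d*(z-o[2])/d[2]
def cloud(c):
    v,u=np.mgrid[0:400,0:640]; d=c['depth']
    P=np.stack([(u-c['cx'])/c['fx']*d,(v-c['cy'])/c['fy']*d,d],-1)
    W=(P-c['t'])@c['R']; W[d<=0]=np.nan; return W
def proj(c,p):
    q=c['R']@np.array(p)+c['t']; return q[0]/q[2]*c['fx']+c['cx'],q[1]/q[2]*c['fy']+c['cy']
def save(c,name,crop=None,s=1):
    im=c['pixels'][:,:,::-1]
    if crop: im=im[crop[1]:crop[3],crop[0]:crop[2]]
    cv2.imwrite('pics/'+name,cv2.resize(im,None,fx=s,fy=s,interpolation=cv2.INTER_CUBIC))
E
python3 - <<'E'
from h import *
for n in('side','top'):
    c=cam(n); save(c,n+'0.png'); np.savez(n+'0.npz',**c); print(n,-c['R'].T@c['t'],c['R'][2],c['fx'])
s=robot.get_state(); print(s)
E
```

```text
pics
side [ 0.41925166 -0.76883435  0.68037146] [ 0.13216444  0.77777811 -0.61448659] 361.98423451095573
top [0.33151171 0.01958326 1.17817203] [ 0.17005313 -0.02731764 -0.98505618] 427.88359131836836
{'time': 0.1, 'joint_pos': array([-1.24589551,  0.38418736,  0.01641173,  1.37102869, -0.00627456,
        1.3882535 , -0.04646539]), 'joint_vel': array([ 0.00205361, -0.00092051, -0.00072179, -0.00271311, -0.00031694,
       -0.00080016, -0.00040465]), 'effort': array([ 3.40863102e-03, -6.29129577e+01,  8.48217420e-01, -3.72762537e+01,
        1.70765875e-02,  1.02959631e-02,  2.29274843e-05]), 'position': array([0.2361641 , 0.57816234, 0.23036768]), 'tool_rot': array([-6.05184971e-01, -3.08245923e+00,  2.83382182e-03]), 'contact_force': array([ 0.04258035, -0.36348686, -0.65004285]), 'moment': array([ 0.00600141, -0.00570246,  0.01249897]), 'finger_force': 0.0, 'opening': 1.003115518416312}
```

View pics/side0.png

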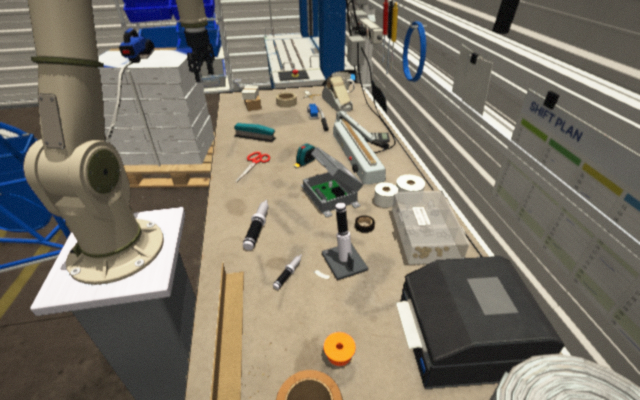

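View pics/top0.png

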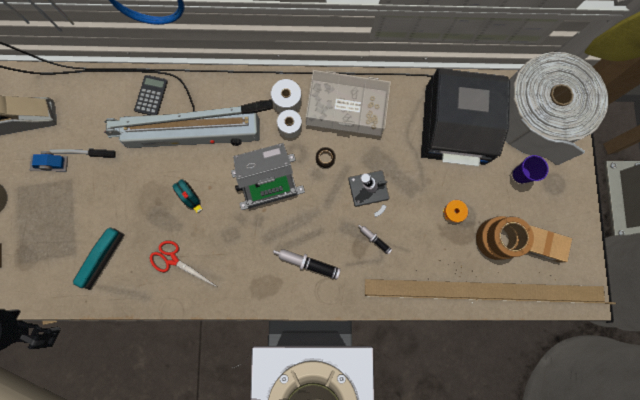

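The top view shows the enclosure (268,180), open with its lid towards +x. Three things look like the gauge:
- large pen lying at (307,263)
- small pen lying at (375,240)
- middle-sized pen in the holder at (368,182), which is the one to use

I'll check that choice in one close crop.

```bash
python3 - <<'E'
from h import *
def ld(n):
    z=np.load(n+'0.npz'); return {k:z[k] for k in z}
s,t=ld('side'),ld('top')
a=cv2.resize(s['pixels'][140:290,270:390,::-1],None,fx=4,fy=4,interpolation=cv2.INTER_CUBIC)[:600,:400+80]
b=cv2.resize(t['pixels'][140:230,225:405,::-1],None,fx=4,fy=4,interpolation=cv2.INTER_CUBIC)
a=cv2.resize(s['pixels'][140:280,290:390,::-1],None,fx=4,fy=4,interpolation=cv2.INTER_CUBIC)
cv2.imwrite('pics/cs.png',a); cv2.imwrite('pics/ct.png',b)
W=cloud(t)
for u,v in[(268,180),(265,160),(270,190),(368,182),(355,200),(385,200),(300,220),(325,157),(187,190),(285,95)]: print((u,v),W[v,u].round(3),plane(t,u,v,0).round(3))
E
```

```text
(268, 180) [0.57  0.116 0.137] [0.601 0.129 0.   ]
(265, 160) [0.629 0.127 0.111] [0.659 0.138 0.   ]
(270, 190) [0.568 0.12  0.023] [0.573 0.122 0.   ]
(368, 182) [ 0.564 -0.131  0.154] [ 0.598 -0.154  0.   ]
(355, 200) [ 0.544 -0.115  0.012] [ 0.546 -0.116  0.   ]
(385, 200) [ 0.548 -0.202 -0.006] [ 0.547 -0.201  0.   ]
(300, 220) [ 0.489  0.037 -0.005] [0.489 0.037 0.   ]
(325, 157) [ 0.671 -0.032 -0.003] [ 0.67  -0.032  0.   ]
(187, 190) [0.559 0.336 0.058] [0.571 0.353 0.   ]
(285, 95) [0.851 0.084 0.011] [0.856 0.085 0.   ]
```

View pics/cs.png

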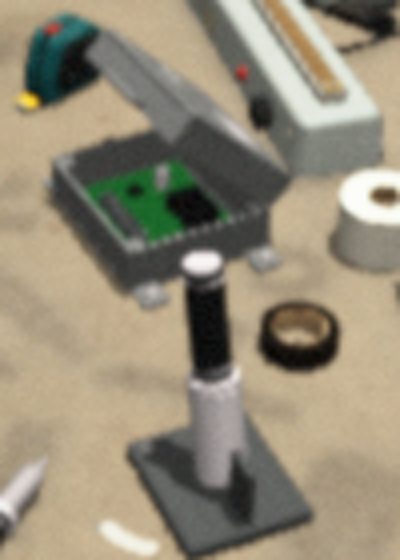

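View pics/ct.png

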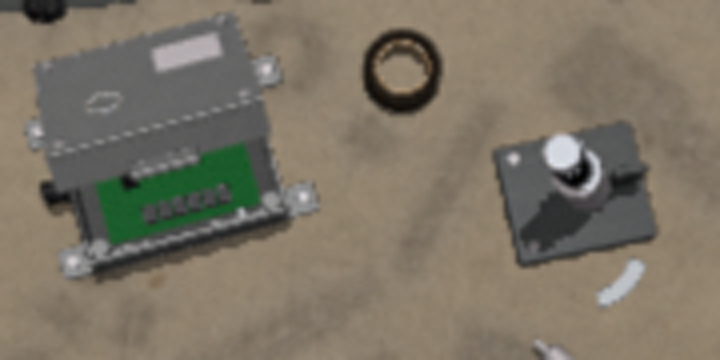

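```bash
cat > m.py <<'E'
from h import *
def ld(n):
    z=np.load(n+'0.npz'); return {k:z[k] for k in z}
s,t=ld('side'),ld('top')
W=cloud(t)
m=np.zeros((400,640),np.uint8)
# lid outer face polygon in the top view (crop coords/4 + offset)
P=np.array([(45,75),(225,22),(258,90),(58,145)])/4+[225,140]
cv2.fillPoly(m,[P.astype(int)],1)
p=W[(m>0)&np.isfinite(W[...,0])]
for k in range(4):
    c=p.mean(0); n=np.linalg.svd(p-c)[2][2]; n*=np.sign(n[2]); r=(p-c)@n; p=p[abs(r)<.006]
print('plane',n.round(3),c.round(3),'tilt',np.degrees(np.arccos(n[2])),len(p),r.std())
for nm,(u,v) in dict(backL=(36,65),backR=(230,14),frontR=(265,93),frontL=(50,155),frontwallR=(270,140),frontwallL=(58,185)).items():
    u,v=u/4+225,v/4+140
    o,d=ray(t,u,v); q=o+d*((c-o)@n)/(d@n); print(nm,q.round(4))
yaxis=np.cross([0,0,1],n); print('yaw from n', np.degrees(np.arctan2(n[1],n[0])))
for nm,(u,v) in dict(fl=(93,262),fr=(290,212)).items(): print('front rim',nm,plane(t,u/4+225,v/4+140,.04).round(4))
for nm,(u,v) in dict(fl=(75,262),fr=(302,198),bl=(37,132),br=(265,68)).items(): print('foot',nm,plane(t,u/4+225,v/4+140,.004).round(4))
# holder
W=cloud(t)
for nm,(u,v) in dict(a=(495,150),b=(632,123),c=(657,237),d=(522,265)).items(): print('base',nm,plane(t,u/4+225,v/4+140,.012).round(4))
print('top of gauge', plane(t,563/4+225,145/4+140,.202).round(4), W[176,366])
E
python3 m.py
```

```text
plane [0.664 0.197 0.721] [0.629 0.137 0.104] tilt 43.84675944519338 967 0.0010708296034139685
backL [0.6514 0.2152 0.0627]
backR [0.6881 0.0859 0.0643]
frontR [0.6124 0.0586 0.1414]
frontL [0.5709 0.1903 0.1436]
frontwallR [0.5733 0.0538 0.1787]
frontwallL [0.5468 0.1808 0.1684]
yaw from n 16.53828988046581
front rim fl [0.5215 0.1761 0.04  ]
front rim fr [0.5569 0.0444 0.04  ]
foot fl [0.5274 0.1935 0.004 ]
foot fr [0.5741 0.0369 0.004 ]
foot bl [0.6196 0.223  0.004 ]
foot br [0.6679 0.064  0.004 ]
base a [ 0.608 -0.098  0.012]
base b [ 0.6285 -0.1949  0.012 ]
base c [ 0.547  -0.2105  0.012 ]
base d [ 0.5265 -0.116   0.012 ]
top of gauge [ 0.5664 -0.1189  0.202 ] [ 0.57656737 -0.12514729  0.16232879]
```

The crop confirms it: a round grip with a white cap, leaning in the tube on the steel base. The lid stands at about 44°, and the enclosure's yaw is about 16.5°. Next I'll work out the approach to the lid.

```bash
cat >> h.py <<'E'
YAW=np.radians(16.5); EX=np.array([np.cos(YAW),np.sin(YAW),0]); EY=np.array([-np.sin(YAW),np.cos(YAW),0]); EZ=np.array([0,0,1.])
HINGE=np.array([.597,.128,.04])+.06*EX-[0,0,0]
def frame(z,y):
    z=z/np.linalg.norm(z); y=y-z*(y@z); y/=np.linalg.norm(y); return np.stack([np.cross(y,z),y,z],1)
def go(p,Rm,s=None):
    s=s or robot.get_state(); R0=R.from_rotvec(s['tool_rot']).as_matrix()
    sh=R0.T@(np.array(p)-s['position']); rv=R.from_matrix(R0.T@Rm).as_rotvec()
    print('shift',sh.round(4),'turn',rv.round(4))
DOWN=frame(-EZ,EX)
E
python3 - <<'E'
from h import *
go(HINGE-.048*EX+[0,0,.14],DOWN)
s=robot.get_state(); s=dict(s); s['position']=HINGE-.048*EX+[0,0,.14]; s['tool_rot']=R.from_matrix(DOWN).as_rotvec()
for x,z in[(-46,92),(-68,75),(-84,53),(-92,28)]: go(HINGE+x/1e3*EX+[0,0,z/1e3],DOWN,s)
E
```

```text
shift [-0.5136 -0.2727  0.0509] turn [-0.0017  0.0009  0.8951]
shift [-0.     0.002  0.048] turn [-0. -0. -0.]
shift [-0.    -0.02   0.065] turn [-0. -0. -0.]
shift [-0.    -0.036  0.087] turn [-0. -0. -0.]
shift [-0.    -0.044  0.112] turn [-0. -0. -0.]
```

```bash
python3 -m crank '[[-0.05,-0.027,0,0,0,0.15,0],[-0.1,-0.054,0,0,0,0.3,0],[-0.155,-0.082,0.005,0,0,0.45,0],[-0.21,-0.11,0.01,0,0,0.6,0],[-0.26,-0.137,0.015,0,0,0.75,0],[-0.31,-0.165,0.02,0,0,0.895,0],[-0.365,-0.193,0.025,0,0,0.895,0],[-0.42,-0.22,0.03,0,0,0.895,0],[-0.47,-0.25,0.04,0,0,0.895,0],[-0.513,-0.273,0.05,0,0,0.895,0],[-0.513,-0.273,0.05,0,0,0.895,0],[-0.513,-0.273,0.05,0,0,0.895,0]]'
python3 - <<'E'
from h import *
go(HINGE-.048*EX+[0,0,.14],DOWN)
E
```

```text
time: 1.6
position: [0.6076, 0.1322, 0.1807]
tool_rot: [-1.879, -2.516, 0.001]
contact_force: [1.0, 0.3, 0.4]
opening: -0.001
finger_force: 0.0
shift [-0.001   0.0006  0.0007] turn [-0.0013 -0.0004 -0.0001]
```

```bash
python3 -m crank '[[0,0.002,0.02,0,0,0,0],[0,0.002,0.035,0,0,0,0],[0,0.002,0.044,0,0,0,0],[0,-0.004,0.05,0,0,0,0],[0,-0.01,0.056,0,0,0,0],[0,-0.017,0.062,0,0,0,0],[0,-0.023,0.069,0,0,0,0],[0,-0.028,0.075,0,0,0,0],[0,-0.032,0.082,0,0,0,0],[0,-0.036,0.088,0,0,0,0],[0,-0.039,0.094,0,0,0,0],[0,-0.039,0.094,0,0,0,0]]'
python3 - <<'E'
from h import *
go(HINGE-.092*EX+[0,0,.028],DOWN); c=cam('side'); save(c,'s1.png',(270,110,390,230),4)
E
```

```text
time: 3.1
position: [0.57, 0.1206, 0.0865]
tool_rot: [-1.879, -2.517, 0.002]
contact_force: [0.4, -0.6, -0.1]
opening: -0.001
finger_force: 0.0
shift [-0.0005 -0.004   0.0185] turn [-0.0013  0.0001 -0.0001]
```

View pics/s1.png

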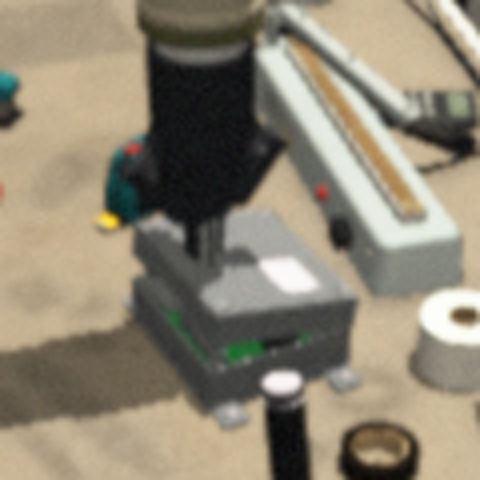

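The lid has followed the fingers and is nearly shut (about 12° left). Continuing down.

```bash
python3 -m crank '[[0,-0.001,0.005,0,0,0,0],[0,-0.002,0.01,0,0,0,0],[0,-0.003,0.014,0,0,0,0],[0,-0.004,0.017,0,0,0,0],[0,-0.004,0.019,0,0,0,0],[0,-0.004,0.019,0,0,0,0]]'
```

```text
time: 3.9
position: [0.5669, 0.1197, 0.0682]
tool_rot: [1.88, 2.517, 0.0]
contact_force: [-0.0, 0.4, -0.5]
opening: 0.002
finger_force: 0.0
```

```bash
python3 -m crank '[[0,0,0.001,0,0,0,0],[0,0,0.002,0,0,0,0],[0,0,0.002,0,0,0,0],[0,0,0.002,0,0,0,0]]'
```

```text
time: 4.4
position: [0.5671, 0.1198, 0.068]
tool_rot: [1.88, 2.517, 0.002]
contact_force: [-7.1, -1.9, 17.3]
opening: -0.001
finger_force: 8.4
```

```bash
cat > g.py <<'E'
from h import *
def ld(n):
    z=np.load(n+'0.npz'); return {k:z[k] for k in z}
s,t=ld('side'),ld('top')
def tri(a,b):
    (o,d),(p,e)=ray(s,*a),ray(t,*b); k=np.linalg.lstsq(np.stack([d,-e],1),p-o,rcond=None)[0]
    x,y=o+d*k[0],p+e*k[1]; return (x+y)/2,np.linalg.norm(x-y)
f=lambda u,v:(u/4+290,v/4+140); g=lambda u,v:(u/4+225,v/4+140)
top,e=tri(f(203,262),g(563,145)); print('cap',top.round(4),e)
d=np.array([.608,-.098])-[.6285,-.1949]; d2=np.array([.608,-.098])-[.5265,-.116]
h=np.arctan2(-d[0],d[1]); h2=np.arctan2(d2[1],d2[0]); print('holder yaw',np.degrees([h,h2]))
h=(h+h2)/2; hy=np.array([-np.sin(h),np.cos(h),0]); hx=np.array([np.cos(h),np.sin(h),0])
ax=np.cos(np.radians(15))*EZ+np.sin(np.radians(15))*hy
grip=top-.041*ax; mouth=top-.082*ax; print('grip',grip.round(4),'mouth',mouth.round(4),'base ctr',np.mean([[.608,-.098],[.6285,-.1949],[.547,-.2105],[.5265,-.116]],0))
# top-only estimate with known height
q=plane(t,*g(563,145),.082+.082*ax[2]); print('top-only cap',q.round(4)); q=plane(s,*f(203,262),.082+.082*ax[2]); print('side-only cap',q.round(4))
for nm,p in dict(cap=top,grip=grip,mouth=mouth).items(): print(nm,np.array(proj(s,p))*4-[1160,560],np.array(proj(t,p))*4-[900,560])
cap=top.copy(); cap[2]=.082+.082*ax[2]
grip=cap-.041*ax; print('grip',grip)
Rg=frame(-ax,hx); tcp=grip+.005*ax-.019*ax
print('above'); go(tcp+.09*ax,Rg); 
st=dict(robot.get_state()); st['position']=tcp+.09*ax; st['tool_rot']=R.from_matrix(Rg).as_rotvec(); go(tcp,Rg,st); print(tcp,tcp+.09*ax)
E
python3 g.py
```

```text
cap [ 0.5753 -0.1247  0.1606] 0.0020585657533513007
holder yaw [11.94526557 12.4543493 ]
grip [ 0.5775 -0.1351  0.121 ] mouth [ 0.5798 -0.1454  0.0814] base ctr [ 0.5775  -0.15485]
top-only cap [ 0.5762 -0.1247  0.1612]
side-only cap [ 0.574  -0.1258  0.1612]
cap [204.70444394 261.50715669] [562.90219689 146.68257324]
grip [210.77564137 324.26716438] [570.5397361  157.87080239]
mouth [216.61674865 384.64865295] [577.63959067 168.27137747]
grip [ 0.57754273 -0.13506958  0.12160296]
above
shift [-0.2276 -0.0607 -0.1272] turn [ 0.0109 -0.2624  0.0744]
shift [-0.   -0.    0.09] turn [-0. -0.  0.]
[ 0.57830845 -0.13861121  0.10808   ] [ 0.57338599 -0.11584355  0.19501332]
```

The lid is seated: contact at z=0.068 m with 17 N. The two views agree on the gauge within 2 mm, so I'll retreat, go above the gauge, and look again.

```bash
python3 -m crank '[[0,0,-0.03,0,0,0,0],[0,0,-0.08,0,0,0,0],[-0.03,-0.01,-0.127,0,0,0,0.06],[-0.08,-0.02,-0.127,0,-0.06,0.02,0.06],[-0.13,-0.035,-0.127,0,-0.12,0.05,0.06],[-0.18,-0.05,-0.127,0.01,-0.19,0.074,0.06],[-0.228,-0.061,-0.127,0.011,-0.262,0.074,0.06],[-0.228,-0.061,-0.127,0.011,-0.262,0.074,0.06],[-0.228,-0.061,-0.127,0.011,-0.262,0.074,0.06]]'
cat >> g.py <<'E'
print('now: above, then down'); go(tcp+.09*ax,Rg); go(tcp,Rg)
E
python3 g.py | tail -3
python3 - <<'E'
from h import *
t=cam('top'); s=cam('side'); np.savez('top1.npz',**t); np.savez('side1.npz',**s)
a=cv2.resize(t['pixels'][130:225,220:400,::-1],None,fx=4,fy=4,interpolation=cv2.INTER_CUBIC)
cv2.imwrite('pics/t2.png',a)
E
```

```text
time: 5.52
position: [0.5732, -0.1153, 0.1931]
tool_rot: [1.838, 2.281, -0.243]
contact_force: [0.2, 0.1, -0.6]
opening: 0.702
finger_force: 0.0
now: above, then down
shift [-0.001   0.     -0.0017] turn [-0.0007 -0.0007  0.0014]
shift [-0.0011  0.0001  0.0883] turn [-0.0007 -0.0007  0.0014]
```

View pics/t2.png

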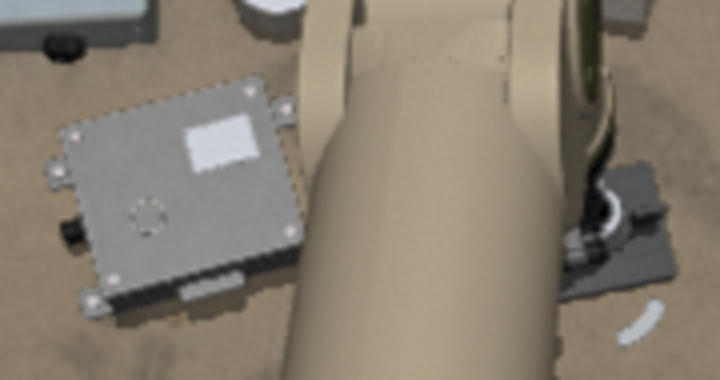

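The lid is shut and the ring is at crop (150,215). I'll measure it while going down to grasp.

```bash
python3 -m crank '[[-0.001,0,0.02,0,0,0,0.06],[-0.001,0,0.045,0,0,0,0.06],[-0.001,0,0.07,0,0,0,0.06],[-0.001,0,0.088,0,0,0,0.06],[-0.001,0,0.088,0,0,0,0.06],[-0.001,0,0.088,0,0,0,0.04],[-0.001,0,0.088,0,0,0,0.025],[-0.001,0,0.088,0,0,0,0.015],[-0.001,0,0.088,0,0,0,0.015],[-0.001,0,0.088,0,0,0,0.015],[-0.001,0,0.088,0,0,0,0.015]]' 50
python3 - <<'E'
from h import *
z=np.load('top1.npz'); t={k:z[k] for k in z}
c=t['pixels'].astype(int); 
sub=c[172:196,245:270].min(2); W=cloud(t)
print('lid face z',np.nanmedian(W[165:180,250:265,2]))
m=(sub>sub[0:5,0:5].mean()+12).astype(np.uint8)
m=(sub>np.median(sub)+18).astype(np.uint8); v,u=np.nonzero(m); 
k=np.hypot(u+245-257.3,v+172-183.8)<7; print(k.sum(), (u[k].min()+u[k].max())/2+245,(v[k].min()+v[k].max())/2+172, u[k].mean()+245,v[k].mean()+172)
print('spot img',plane(t,u[k].mean()+245,v[k].mean()+172,.068).round(4),plane(t,257.3,183.8,.068).round(4))
print('spot model',(HINGE-.075*EX+.028*EY+[0,0,.028]).round(4))
P=[plane(t,a/4+220,b/4+130,.068) for a,b in[(62,125),(262,78),(302,240),(105,292)]]; print(np.round(P,4)); 
ctr=np.mean(P,0); print('ctr',ctr, 'spot from corners',ctr-.015*EX+.028*EY)
E
```

```text
time: 7.0
position: [0.5784, -0.1392, 0.1095]
tool_rot: [1.838, 2.279, -0.242]
contact_force: [-3.1, 1.3, 6.4]
opening: 0.282
finger_force: 48.6
lid face z 0.0667726694913726
2 256.5 183.5 256.5 183.5
spot img [0.576  0.1524 0.068 ] [0.5752 0.1502 0.068 ]
spot model [0.5747 0.1506 0.068 ]
[[0.6361 0.2098 0.068 ]
 [0.6702 0.0773 0.068 ]
 [0.5594 0.0491 0.068 ]
 [0.5235 0.1777 0.068 ]]
ctr [0.59729692 0.12847834 0.068     ] spot from corners [0.57496219 0.15106506 0.068     ]
```

```bash
python3 -m crank '[[0,0,-0.008,0,0,0,0.015],[0,0,-0.02,0,0,0,0.015],[0,0,-0.035,0,0,0,0.015],[0,0,-0.055,0,0,0,0.015],[0,0,-0.075,0,0,0,0.015],[0,0,-0.1,0,0,0,0.015],[0,0,-0.12,0,0,0,0.015],[0,0,-0.12,0,0,0,0.015]]'
python3 - <<'E'
from h import *
go([.575,.1505,.22],DOWN); s=cam('side'); save(s,'s3.png',(290,130,400,260),4)
E
```

```text
time: 8.0
position: [0.5726, -0.1086, 0.2266]
tool_rot: [1.836, 2.278, -0.239]
contact_force: [-0.1, -0.5, -2.8]
opening: 0.28
finger_force: 49.0
shift [ 0.2458  0.0574 -0.0589] turn [-0.007   0.2622 -0.0735]
```

View pics/s3.png

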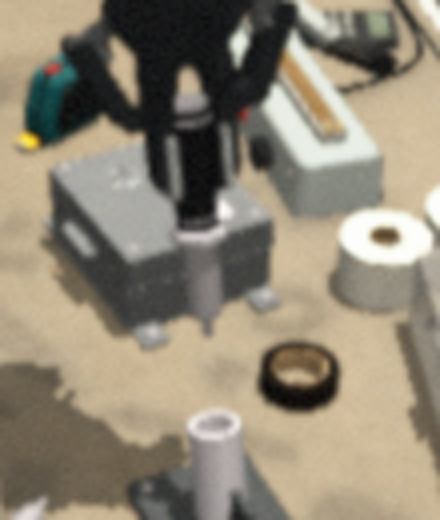

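The gauge is clear of the tube and firmly held, with its foot at crop (208,332). Now I'll carry it upright to a point above the ring.

```bash
python3 -m crank '[[0.02,0.005,-0.005,0,0.03,-0.01,0.015],[0.05,0.012,-0.012,0,0.08,-0.025,0.015],[0.09,0.022,-0.022,-0.002,0.13,-0.04,0.015],[0.13,0.031,-0.031,-0.004,0.18,-0.055,0.015],[0.17,0.04,-0.041,-0.006,0.23,-0.065,0.015],[0.205,0.048,-0.049,-0.007,0.262,-0.0735,0.015],[0.23,0.054,-0.055,-0.007,0.262,-0.0735,0.015],[0.246,0.0574,-0.059,-0.007,0.262,-0.0735,0.015],[0.246,0.0574,-0.059,-0.007,0.262,-0.0735,0.015],[0.246,0.0574,-0.059,-0.007,0.262,-0.0735,0.015],[0.246,0.0574,-0.059,-0.007,0.262,-0.0735,0.015]]'
python3 - <<'E'
from h import *
go([.575,.1505,.22],DOWN); s=cam('side'); t=cam('top'); np.savez('side2.npz',**s)
p=proj(s,[.575,.1505,.129]); print('foot expected px',p,'ring px',proj(s,[.575,.1505,.068]))
print('in crop',(np.array(p)-[280,90])*5)
save(s,'s4.png',(280,90,390,210),5)
E
```

```text
time: 9.43
position: [0.5743, 0.1487, 0.2178]
tool_rot: [-1.882, -2.513, 0.005]
contact_force: [0.4, 0.4, -1.6]
opening: 0.282
finger_force: 49.0
shift [ 0.0016  0.0012 -0.0022] turn [-0.0038  0.0003 -0.0031]
foot expected px (np.float64(320.5371054881198), np.float64(157.55481758834944)) ring px (np.float64(320.79825295584465), np.float64(174.78683795912556))
in crop [202.68552744 337.77408794]
```

View pics/s4.png

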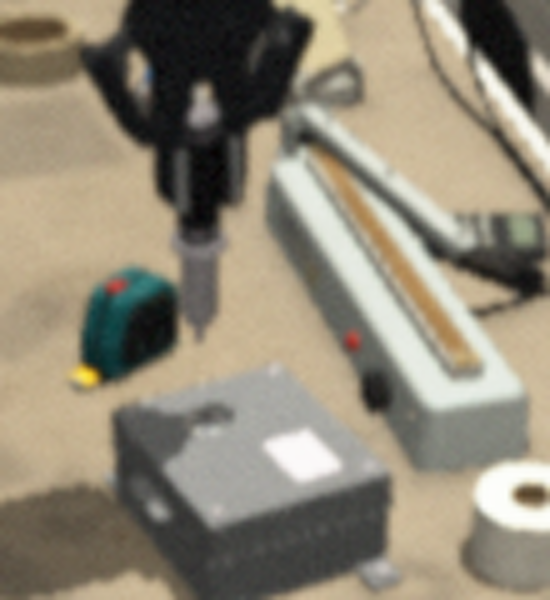

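The foot is at crop (200,340), as expected. The ring looks a few mm off the prediction here, so I'll compare both views with the predicted point marked.

```bash
python3 - <<'E'
from h import *
def ld(n):
    z=np.load(n+'.npz'); return {k:z[k] for k in z}
out=[]
for n in('top1','side1'):
    c=ld(n); p=np.array(proj(c,[.575,.1505,.068])); o=(p-[14,14]).astype(int); print(n,p,o)
    im=np.ascontiguousarray(cv2.resize(c['pixels'][o[1]:o[1]+29,o[0]:o[0]+29,::-1],None,fx=13,fy=13,interpolation=cv2.INTER_CUBIC))
    im=cv2.convertScaleAbs(im,alpha=1.3); q=((p-o+.5)*13).astype(int); cv2.circle(im,tuple(q.tolist()),3,(0,0,255),-1)
    for a in np.linspace(0,6.283,60):
        for r in (.010,):
            w=np.array(proj(c,[.575+r*np.cos(a),.1505+r*np.sin(a),.068])); cv2.circle(im,tuple(((w-o+.5)*13).astype(int).tolist()),1,(0,255,0),-1)
    out.append(im)
cv2.imwrite('pics/ring.png',np.hstack(out))
E
```

```text
top1 [257.19275124 183.88025734] [243 169]
side1 [320.79825296 174.78683796] [306 160]
```

View pics/ring.png

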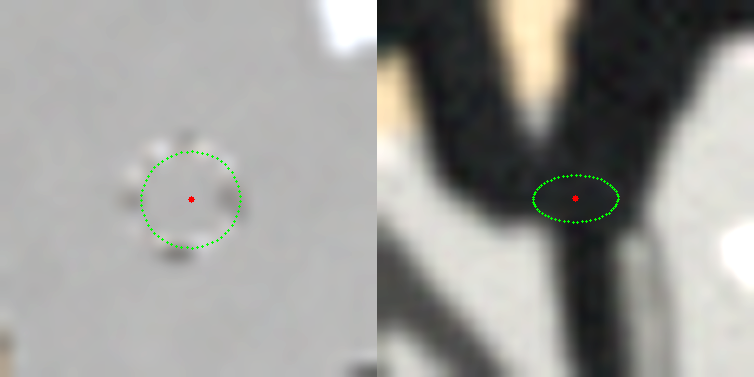

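```bash
python3 - <<'E'
from h import *
def ld(n):
    z=np.load(n+'.npz'); return {k:z[k] for k in z}
t,s=ld('top1'),ld('side2')
for n,c,(a,b) in(('top',t,(275,166)),('side',s,(340,181))):
    g=c['pixels'].min(2); print(n,g[b,a]); m=(g>min(g[b,a]-25,200)).astype(np.uint8)
    k,l,st,ct=cv2.connectedComponentsWithStats(m); i=l[b,a]; print(st[i],ct[i],plane(c,*ct[i],.068).round(4))
g=s['pixels'].mean(2)[166:180,312:332].astype(int)
for r in g: print(*r)
print(proj(s,[.575,.1525,.068]))
E
```

```text
top 203
[267 159  18  14 166] [274.93373494 165.24698795] [0.6263 0.1048 0.068 ]
side 248
[333 176  15  10  99] [339.96969697 180.74747475] [0.6257 0.1074 0.068 ]
173 172 174 177 175 172 170 172 180 171 169 171 174 169 168 167 165 167 165 167
172 172 172 174 170 168 164 169 176 168 166 166 166 164 166 166 167 165 168 168
170 172 172 168 167 167 165 168 169 167 164 165 168 166 166 164 167 168 167 167
165 163 166 168 163 168 167 166 167 163 162 162 162 163 164 164 166 168 168 167
163 166 165 163 166 165 161 159 155 139 136 136 141 156 158 163 167 167 168 166
157 160 158 163 159 154 145 136 123 109 103 104 113 130 144 158 165 168 167 164
127 137 136 137 137 134 120 105 92 86 97 104 102 105 122 158 163 167 173 168
100 100 101 99 104 113 112 100 87 82 96 110 112 106 126 159 168 167 168 165
89 88 88 89 95 106 103 103 106 107 118 124 134 135 144 164 165 166 170 168
89 88 87 88 95 106 123 151 151 152 165 169 158 157 163 169 167 170 167 165
88 88 86 89 89 103 140 176 173 176 189 184 173 167 163 167 167 166 169 168
87 87 84 88 91 112 142 164 174 169 173 171 166 164 168 167 167 167 164 168
84 88 86 88 102 137 155 163 165 164 166 165 163 164 164 166 163 164 166 169
85 88 90 93 117 152 166 165 167 166 166 164 165 166 165 165 169 164 165 167
(np.float64(320.68431160966753), np.float64(174.43546897307436))
```

The top view puts the ring centre about 2 mm further to +y, and the side view agrees once its bias is taken out. I'll aim for (0.5755, 0.1523), stop just above, then press by feel.

```bash
python3 -m crank '[[0.003,0.002,0.01,-0.004,0,-0.003,0.015],[0.003,0.002,0.03,-0.004,0,-0.003,0.015],[0.003,0.002,0.045,-0.004,0,-0.003,0.015],[0.003,0.002,0.054,-0.004,0,-0.003,0.015],[0.003,0.002,0.054,-0.004,0,-0.003,0.015],[0.003,0.002,0.054,-0.004,0,-0.003,0.015],[0.003,0.002,0.054,-0.004,0,-0.003,0.015]]'
python3 - <<'E'
from h import *
go([.5755,.1523,.153],DOWN); f=[]
for i in range(4):
    cam('side'); f.append(robot.get_state()['contact_force'])
print(np.mean(f,0))
E
```

```text
time: 10.4
position: [0.5753, 0.1537, 0.1643]
tool_rot: [1.877, 2.519, 0.002]
contact_force: [-0.3, -0.6, -2.4]
opening: 0.279
finger_force: 49.1
shift [-0.0014 -0.0003  0.0113] turn [ 0.0013 -0.0003  0.002 ]
[-0.19441308 -0.0594916  -1.97236501]
```

```bash
cat > f.py <<'E'
from h import *
f=[];p=[]
for i in range(5):
    cams.read_camera('side'); s=robot.get_state(); f.append(s['contact_force']);p.append(s['position'])
print('F',np.mean(f,0).round(2),'P',np.mean(p,0).round(4))
E
for k in 1; do python3 -m crank '[[-0.001,0,0.002,0,0,0,0.015],[-0.001,0,0.004,0,0,0,0.015],[-0.001,0,0.004,0,0,0,0.015]]' | tail -1; python3 f.py; python3 -m crank '[[0,0,0.002,0,0,0,0.015],[0,0,0.002,0,0,0,0.015]]'|tail -1; python3 f.py; python3 -m crank '[[0,0,0.002,0,0,0,0.015],[0,0,0.002,0,0,0,0.015]]'|tail -1; python3 f.py; done
```

```text
finger_force: 49.1
F [ 0.19 -0.24 -1.47] P [0.5752 0.1526 0.1597]
finger_force: 49.2
F [-0.2  -0.62  0.2 ] P [0.5752 0.1526 0.1577]
finger_force: 49.3
F [-0.31 -0.35  1.03] P [0.5752 0.1526 0.1556]
```

Contact began near z=0.160 m and the foot is now about 4.2 mm in. It needs another 1.8 mm.

```bash
python3 -m crank '[[0,0,0.001,0,0,0,0.015],[0,0,0.0018,0,0,0,0.015],[0,0,0.0018,0,0,0,0.015],[0,0,0.0018,0,0,0,0.015]]'|tail -1; python3 f.py; python3 f.py
python3 - <<'E'
from h import *
go([.5755,.1523,.153],DOWN)
s=cam('side'); t=cam('top')
a=cv2.resize(s['pixels'][115:205,285:375,::-1],None,fx=6,fy=6,interpolation=cv2.INTER_CUBIC); cv2.imwrite('pics/fin.png',a)
E
```

```text
finger_force: 49.3
F [ 0.02 -0.62  1.41] P [0.5752 0.1526 0.1538]
F [-0.29  0.03  1.69] P [0.5752 0.1526 0.1538]
shift [-0.0004  0.0002  0.0008] turn [ 0.0001 -0.0001  0.0021]
```

View pics/fin.png

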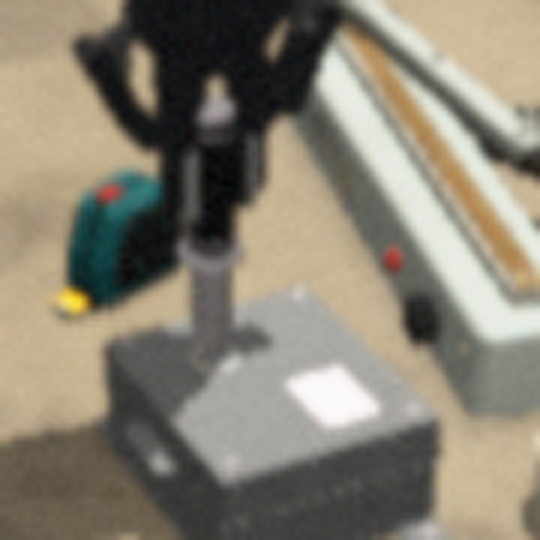

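```bash
python3 - <<'E'
from h import *
s=cam('side'); z=np.load('side2.npz')
for nm,c in(('now',s['pixels']),('before',z['pixels'])):
    print(nm,'rows 166.., cols 312..333')
    for r in c.mean(2)[166:182,312:334].astype(int): print(*['%3d'%x for x in r])
c=s
for p in([.5752,.1526,.068],[.5752,.1526,.078],[.5752,.1526,.130],[.5752,.1526,.1275]): print(p,np.round(proj(c,p),2))
im=s['pixels'].mean(2).astype(int)
for v in (155,158,161,164,167,170,172): print(v,*['%3d'%x for x in im[v,310:332]])
for a in range(0,360,45): print(a,np.round(proj(c,[.5752+.0115*np.cos(np.radians(a)),.1526+.0115*np.sin(np.radians(a)),.068]),1),end=' ')
E
```

```text
now rows 166.., cols 312..333
175 172 175 168 141 104  94  97  95  95  93 118 160 170 168 165 168 166 169 170 168 167
170 175 175 169 145 108  91  97  95  95  91 115 156 164 161 165 167 167 166 171 170 168
164 172 169 165 152 106  93  98  97  98  98 113 149 151 145 157 163 165 169 168 169 171
143 157 159 159 143 106  98  97  97  96  92 101 128 126 116 126 142 160 166 169 170 171
107 128 133 129 126 108 100  99  99  94  89  91  98  95  91  99 115 140 160 168 167 168
 91  99  97 100  98  99  97  97  99  97  90  90  89  88  91  87  97 114 143 164 167 167
 86  91  85  88  93  96 106  96  96  89  93  98  97  92  93  99 102 113 144 162 167 170
 89  87  86  88  96 100 100  91  90  86  94 116 121 112 112 127 130 141 157 167 168 166
 89  89  89  88  95 103  94  88  92  97 123 155 167 144 142 155 159 164 166 170 166 168
 86  87  87  90  95 103 102 100 107 128 169 190 188 168 163 167 165 168 167 168 167 165
 86  85  86  91  92  96 107 108 122 156 181 192 178 170 170 167 166 167 167 168 165 168
 89  84  88  89  85  88  95 111 137 157 173 173 168 163 169 167 167 167 165 166 168 183
 87  89  86  8
[... 2022 characters left out ...]
 177 178
158  21  12  24  31  62 110 127 124 116 111 106 108 113 127 137 150 171 175 177 176 178 178
161  50  71 104 134 149 160 138 104  96 100 101  97 100 122 169 180 183 178 179 177 178 176
164 162 168 173 177 175 166 138 103  93 100  98  97  97 122 170 182 180 176 173 170 173 172
167 171 171 170 175 175 169 145 108  91  97  95  95  91 115 156 164 161 165 167 167 166 171
170 102 103 107 128 133 129 126 108 100  99  99  94  89  91  98  95  91  99 115 140 160 168
172  87  90  86  91  85  88  93  96 106  96  96  89  93  98  97  92  93  99 102 113 144 162
0 [324.4 174. ] 45 [322.9 172.7] 90 [320.1 172.4] 135 [317.7 173.3] 180 [317.1 174.8] 225 [318.6 176.1] 270 [321.4 176.4] 315 [323.8 175.6]
```

The sleeve is vertical, and the ring's front dashes lie around the foot. The foot is about 2 mm or less from the ring's centre, against a 7 mm margin. The spring reads about 3.6 N, which is about 6 mm pushed in.

```bash
python3 -c "
from plant import close_job
print(close_job())"
```

```text
the job is handed in; nothing more can be done
None
```

I shut the lid fully, stood the gauge upright inside the white ring with its foot about 6 mm (half) pushed in, and handed the job in still holding it.

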